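Nest the tasting cups and gauge the stack height

ROBOT

A 7-joint arm with a two-finger parallel gripper is mounted at the origin on the work surface. World frame = base frame: x ahead of the robot, y to its left, z up, the work surface at z = 0. Lengths are in m, angles in rad, forces in N, time in s.
With the tool pointing down it reaches from about 0.4 to 0.85 m from the base axis. Payload 4.5 kg.
Tool frame: the origin (TCP) lies at the very end of the fingers, on their centre line; the grasp point (between the pads) lies 19 mm behind it; z points along the fingers, y is the line along which they close (so a half turn about z gives the same grasp; the last joint's range is limited). The gripper opens to 88 mm and grips with 3 to 60 N. Pads are 18 mm wide; open, the fingers measure 123 mm over their backs; the gripper's body (75 mm by 187 mm) begins 45 mm behind the grasp point.
Start: joints at [1.293, 0.689, -0.195, 1.565, 0.157, 0.902, -0.215], TCP at [0.192, -0.595, 0.239] pointing down, gripper open.
Joint ranges: [-3.01, 3.01], [-0.46, 2.08], [-1.47, 1.51], [0.13, 2.56], [-1, 4.14], [0.04, 2.09], [-2.66, 2.66]. Speed limits (rad/s): [2.57, 2.57, 3.14, 3.14, 3.14, 3.14, 3.14].

INTERFACE

Orientations are given as a unit quaternion [x, y, z, w].
In Python, from plant import r gives the robot as it stands. The module is installed in compiled form; this text tells all that it offers.
- The arm moves only by the tool step_arm, never from a script. Its argument "increments" is a list of rows, each a list of 2 entries, a list of its own where there are three numbers: the shift along the world's x, y, z in cm, then the turn, a rotation vector about the world's x, y, z in degrees. A call has exactly 10 rows; each row shifts and turns the commanded pose from where the row before left it; what a row does not reach is not made up. A row lasts 1/10 s, in which the tool goes at most 50 mm and 8.59 degrees, less where a joint would pass 70% of its speed; a pose out of reach is approached as far as the arm can. A call is refused whole if a number of a shift passes 5 or a number of a turn 8.59, either way. A call with a gripper value outside its range is refused whole. "fingers" is the opening, from 0 (shut) to 1 (fully open), set as the call begins (left out, the last holds). The fingers move at their own pace and stop on an object; "grip_force" is the grip in N (left out, the last holds). Time passes only in rows, so rows that do not move let the fingers close, or fill a call up. It gives the time, the measured TCP pose, the force, the opening and the grip force at its end, in the units of the state.
- r.get_state(): the state, without advancing time (a new reading comes with each control period).
- r.snapshot(name): name is "side" or "top"; returns (picture, depth): 480x640x3 uint8, red, green, blue; 480x640 float32, m along the optical axis (not along the pixel's ray), 0 where there is no reading.
- r.calibration(name): a dict with "fov_y" (degrees; the focal length in pixels is half the picture's height over the tangent of half this angle, whatever the lens; pixels are square), "cx", "cy" (the principal point, pixels), "R" (3x3) and "t" (3): a world point X has camera coordinates R X + t. Camera axes: x right, y down, z forward; pixel columns grow to the right and rows downward; lengths in m; the calibration is good to about 2 mm. A picture is of the moment at which its call begins. calibration takes no time and is no camera call.
- r.finish_job(): hands the job in; it is judged then, once.
The state is a dict: "clock": time; "q": joint angles; "qd": joint speeds; "joint_torque": joint torques, N m; "tool_pos": TCP position; "eef_rot": TCP orientation; "contact_force": force on the tool from outside, world axes, zero at the start; "moment": the same for the moment, N m; "opening": opening from 0.0 (shut) to 1.0 (fully open); "finger_force": force on a finger pad.
Only numpy, scipy, OpenCV 4.12 (cv2) and the standard library are available. Lean on these libraries where they do the work, as an engineer would, in place of code of your own. Each camera call takes 0.05 s, during which the arm holds its last target. There are 200 camera calls.

TASK

A steel tasting cup stands on the white stone slab. Gently nest the copper cup fully home in it, upright, and let go; then pick up the yellow height gauge by its black grip and lower it gently, without dropping it, centred over the stack, until both its feet stand flat on the slab and its sprung plate rests on the copper rim and reads the stack's height, and let go. Leave the blue cup and the other things on the bench alone.

Things in the scene. Friction and masses are not known exactly. Their poses are not given: they have to be found in the camera images.
- slab: fixed square white stone slab, 210 x 210 x 20 mm; origin at the centre of its underside, z up, so its top is 20 mm above the origin
- steel_cup: loose steel cup standing on the slab, mouth up, 70 mm tall: tapered body (38 mm across at the base, 54 mm across 43 mm up), a flat-bottomed shoulder 43 mm up, then a straight collar 64 mm across up to the rim; wall 3 mm, mouth 58 mm across inside, about 0.12 kg; origin at the centre of its underside, z up
- copper_cup: loose copper cup, same shape and size as the steel cup, standing mouth up on the bench at the left or the right; origin at the centre of its underside, z up. Fully nested its shoulder rests on the steel rim, its origin is 27 mm above the steel cup's origin, its top 27 mm of collar stands clear, and the stack is 97 mm tall
- blue_cup: blue glazed cup of the same shape, a bystander; origin at the centre of its underside
- gauge: loose yellow bridge-shaped height gauge, 136 mm wide along its y, 192 mm tall, 0.66 kg. Two legs with black pad feet (104 mm clear gap between them; each 64 mm along x, 18 mm wide) carry a beam (30 mm wide, 118-132 mm up); on it stands a black grip block, 36 x 36 mm, 132-192 mm up. Origin midway between the feet at their underside; y along the beam, z up
- gauge_grip (a point): centre of the gauge's black grip block, 172 mm above the gauge's origin, 20 mm below the block's top
- foot_face (a point): centre of the underside of the gauge's sprung aluminium plate (a level disc 76 mm across, 6 mm thick, between the legs); 70 mm above the gauge's origin when free
- foot (a joint): upward travel of the sprung plate in the gauge, m: 0 with the plate hanging free (70 mm above the feet), up to 0.036; spring and weight press it down with about 1 N, rising by 0.4 N per 10 mm. Measured height = 70 mm + this value, so the nested stack reads 0.027
- wine_a: green glass wine bottle, 74 mm across, 240 mm tall, standing at the back, a bystander; origin at the centre of its underside
- cork_jar: amber glass jar with a steel lid, 84 mm across, 100 mm tall, a bystander; origin at the centre of its underside
- brick: terracotta brick, 100 x 200 x 55 mm, a bystander; origin at the centre of its underside
- dish: white bowl, 120 mm across, 40 mm tall, a bystander; origin at the centre of its underside
- mallet: mallet with a black rubber head lying on the bench, a bystander
Things that resemble listed ones, but are neither listed nor needed, are in the scene too. Several things look just like the copper_cup: the one meant starts farthest to the robot's left.

How it is judged:
By the outcome, as a careful person would: the job done as asked, in the order asked, and still so for the second after the job is handed in, with the robot touching nothing.
It also fails if it takes over 64 s, if anything falls off the work surface, if the arm or the gripper's body presses on something with over 40 N, if the wrist force passes 120 N, or if a joint passes its speed limit or range.

## Working session

There is one attempt and no reset: what is moved stays moved. The work goes in short steps, Python scripts to look and compute and a tool call to move; the robot and the scene stay as the last step left them, time stands still between calls to the robot, and variables do not carry over. Pictures are saved under pics/ and viewed, at most 10 in all, crops included, and the job is handed in when it is done.

Besides the shell and the picture viewer there is one more tool, called after ">>>" as a command line: name --argument value ..., lists and objects as JSON in quotes. step_arm: Moves the arm, as the interface text tells. Its arguments: {"type":"object","properties":{"increments":{"type":"array","items":{"type":"array"}},"fingers":{"type":"number"},"grip_force":{"type":"number"}},"required":["increments"]}

```bash
mkdir -p pics
cat > h.py <<'E'
import numpy as np, cv2
from plant import r
def K(n):
    c=r.calibration(n); f=240/np.tan(np.radians(c["fov_y"])/2); return f,c["cx"],c["cy"],np.array(c["R"]),np.array(c["t"])
def snap(n,name=None):
    p,d=r.snapshot(n)
    if name: cv2.imwrite(f"pics/{name}.png",p[:,:,::-1])
    return p,d
def cloud(n,d):
    f,cx,cy,R,t=K(n); v,u=np.mgrid[0:480,0:640]
    c=np.stack([(u-cx)/f*d,(v-cy)/f*d,d],-1); return (c-t)@R
def plane(n,u,v,z):
    f,cx,cy,R,t=K(n); o=-R.T@t; w=R.T@np.array([(u-cx)/f,(v-cy)/f,1]); return o+w*(z-o[2])/w[2]
E
python3 - <<'E'
from h import *
for n in("side","top"):
    p,d=snap(n,n+"0"); np.save(n+"0.npy",d); f,cx,cy,R,t=K(n); print(n,f,cx,cy,-R.T@t,R[2],(d==0).mean())
print(r.get_state())
E
```

```text
side 574.9060299472736 329.9944860496326 230.29182315050625 [0.03594667 1.23193324 1.03525064] [ 0.2940545  -0.79247995 -0.53432899] 0.008958333333333334
top 575.6686625138 317.58077362047555 232.92524809042655 [ 0.26407234 -0.07322861  1.53358922] [ 0.17198672  0.00664777 -0.98507684] 0.004124348958333334
{'clock': 0.1, 'q': array([ 1.29278424,  0.68989216, -0.19455392,  1.56620036,  0.1573155 ,
        0.90248852, -0.21512188]), 'qd': array([-3.55582567e-04, -3.90245709e-04, -1.42136891e-04, -2.91482243e-03,
        7.13625070e-05,  1.18466222e-03,  1.58754514e-03]), 'joint_torque': array([-3.99293916e-03, -5.28506291e+01, -1.27179053e+00, -1.53838027e+01,
       -5.25807298e-02,  1.95800538e-03,  7.62805030e-05]), 'tool_pos': array([ 0.1915473 , -0.594353  ,  0.23800662]), 'eef_rot': array([ 9.87864314e-01,  1.55317293e-01, -1.75233729e-04, -7.77546997e-04]), 'contact_force': array([-0.7524193 ,  0.62103386,  0.52643531]), 'moment': array([ 0.01699323, -0.0050036 , -0.01444543]), 'finger_force': 0.0, 'opening': 0.9972922639379292}
```

View pics/top0.png

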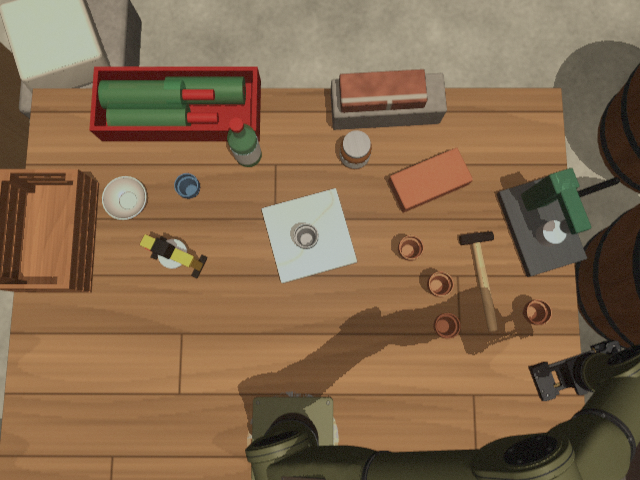

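View pics/side0.png

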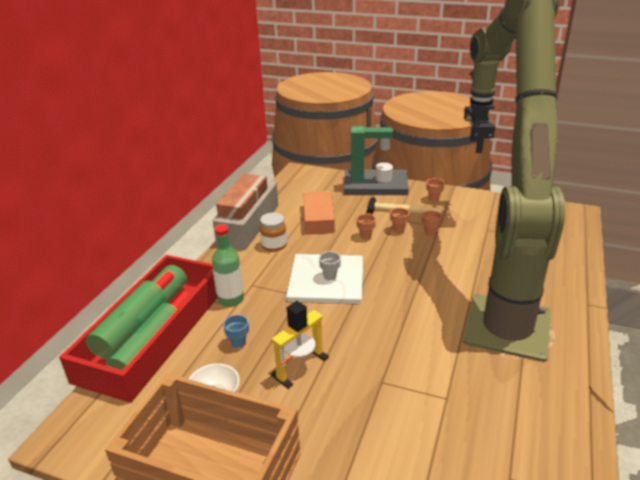

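The top view, with image left as +y, shows the slab around (309,236) with the steel cup at (305,237). The gauge is at (172,252), the blue cup at (187,186), the jar at (356,147) and the mallet at about (480,280). The side view agrees.

Copper candidates are (410,247), (440,284), (447,325) and (538,312). The one farthest to the robot's left is (410,247). I'll check it in a crop and measure.

```bash
cat >> h.py <<'E'
def fitc(P):
    A=np.c_[2*P[:,:2],np.ones(len(P))]; s=np.linalg.lstsq(A,(P[:,:2]**2).sum(1),rcond=None)[0]; return s[0],s[1],np.sqrt(s[2]+s[0]**2+s[1]**2)
def near(n,d,c,rad,z0,z1):
    X=cloud(n,d); m=(d>0)&(np.hypot(X[...,0]-c[0],X[...,1]-c[1])<rad)&(X[...,2]>z0)&(X[...,2]<z1); return X[m],m
E
python3 - <<'E'
from h import *
d=np.load("top0.npy")
p=cv2.imread("pics/top0.png"); s=cv2.imread("pics/side0.png")
for nm,(u,v),z in(("A",(410,247),.07),("B",(440,284),.07),("C",(447,325),.07),("D",(538,312),.07),("steel",(305,237),.09),("blue",(187,186),.07)):
    c=plane("top",u,v,z)
    for n in("top","side"):
        P,m=near(n,np.load(n+"0.npy"),c,.045,z-.006,z+.008); print(nm,n,c[:2].round(3),len(P),np.round(fitc(P),4) if len(P)>5 else "", P[:,2].max().round(4) if len(P) else"", ((P[:,:2].max(0)+P[:,:2].min(0))/2).round(4))
c=plane("top",165,248,.19); print("gauge guess",c)
for n in("top","side"):
    dd=np.load(n+"0.npy")
    P,m=near(n,dd,c,.1,.183,.2); print(n,"grip top",len(P),P.mean(0),cv2.minAreaRect((P[:,:2]*1000).astype(np.float32)))
    P,m=near(n,dd,c,.1,.122,.14); print(n,"beam",len(P),P.mean(0),cv2.minAreaRect((P[:,:2]*1000).astype(np.float32)))
X=cloud("top",d)
for u,v in((262,207),(338,189),(357,262),(280,282)): print("slab",plane("top",u,v,.02).round(4))
cv2.imwrite("pics/crop.png",np.hstack([cv2.resize(p[220:350,380:560],(400,289)),cv2.resize(s[165:250,340:460],(400,289))]))
E
```

```text
A top [ 0.483 -0.301] 98 [ 0.4843 -0.3028  0.0302] 0.0753 [ 0.4838 -0.3036]
A side [ 0.483 -0.301] 91 [ 0.483  -0.3005  0.0299] 0.076 [ 0.4829 -0.2999]
B top [ 0.388 -0.374] 101 [ 0.3903 -0.3757  0.0302] 0.0769 [ 0.3909 -0.3764]
B side [ 0.388 -0.374] 87 [ 0.3888 -0.3731  0.0304] 0.0746 [ 0.3893 -0.3728]
C top [ 0.286 -0.388] 111 [ 0.2858 -0.389   0.0302] 0.0775 [ 0.2858 -0.3902]
C side [ 0.286 -0.388] 93 [ 0.2841 -0.3861  0.0302] 0.0765 [ 0.2836 -0.3863]
D top [ 0.318 -0.618] 125 [ 0.3202 -0.6195  0.0303] 0.0767 [ 0.3199 -0.6196]
D side [ 0.318 -0.618] 81 [ 0.3176 -0.6174  0.0308] 0.0764 [ 0.3182 -0.6195]
steel top [ 0.506 -0.032] 93 [ 0.5115 -0.0325  0.0302] 0.0966 [ 0.5111 -0.0315]
steel side [ 0.506 -0.032] 115 [ 0.5098 -0.0301  0.0301] 0.0951 [ 0.5088 -0.0297]
blue top [0.644 0.279] 98 [0.6494 0.2828 0.0303] 0.0749 [0.6494 0.2829]
blue side [0.644 0.279] 135 [0.6477 0.2852 0.0304] 0.0742 [0.6478 0.2855]
gauge guess [0.46209703 0.29624683 0.19      ]
top grip top 236 [0.4657811  0.30862835 0.19076942] ((466.25323486328125, 309.2030944824219), (36.777530670166016, 35.735137939453125), 65.17256927490234)
top beam 417 [0.46287457 0.3016348  0.13131737] ((465.96142578125, 310.1255798339844), (138.95654296875, 31.549367904663086), 65.9686050415039)
side grip top 213 [0.46281034 0.31471064 0.19113124] ((463.74810791015625, 312.84271240234375), (39.67669677734375, 38.224700927734375), 67.54778289794922)
side beam 511 [0.46424349 0.32190241 0.13129834] ((463.1513977050781, 312.1820068359375), (139.11126708984375, 35.80366134643555), 66.37541961669922)
slab [0.599  0.0868 0.02  ]
slab [ 0.649 -0.118  0.02 ]
slab [ 0.4504 -0.1674  0.02  ]
slab [0.3972 0.0356 0.02  ]
```

View pics/crop.png

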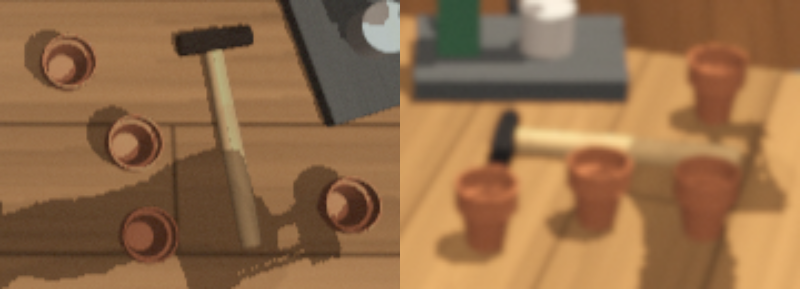

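The crop confirms four like cups. The leftmost, at (410,247), stands clear at (0.4836,-0.3015), with rim radius 30 mm and height about 0.072. Setting out above it now.

>>> step_arm --increments '[[[2.92, 2.92, -0.6], [0, 0, 0]], [[2.92, 2.92, -0.6], [0, 0, 0]], [[2.92, 2.92, -0.6], [0, 0, 0]], [[2.92, 2.92, -0.6], [0, 0, 0]], [[2.92, 2.92, -0.6], [0, 0, 0]], [[2.92, 2.92, -0.6], [0, 0, 0]], [[2.92, 2.92, -0.6], [0, 0, 0]], [[2.92, 2.92, -0.6], [0, 0, 0]], [[2.92, 2.92, -0.6], [0, 0, 0]], [[2.92, 2.92, -0.6], [0, 0, 0]]]' --fingers 1 --grip_force 12

```text
clock: 1.1
tool_pos: [0.4845, -0.3015, 0.1782]
eef_rot: [0.988, 0.155, -0.0, -0.0]
contact_force: [-0.0, -0.9, 0.6]
opening: 1.001
finger_force: 0.0
```

>>> step_arm --increments '[[[0, 0, -1], [0, 0, 0]], [[0, 0, -1], [0, 0, 0]], [[0, 0, -1], [0, 0, 0]], [[0, 0, -1], [0, 0, 0]], [[0, 0, -1], [0, 0, 0]], [[0, 0, -1], [0, 0, 0]], [[0, 0, -1], [0, 0, 0]], [[0, 0, -1], [0, 0, 0]], [[0, 0, 0], [0, 0, 0]], [[0, 0, 0], [0, 0, 0]]]'

```text
clock: 2.1
tool_pos: [0.4837, -0.3028, 0.0985]
eef_rot: [0.988, 0.155, -0.0, -0.0]
contact_force: [-0.0, 0.2, -0.3]
opening: 0.998
finger_force: 0.0
```

Run:
```python
from h import *
s,ds=snap("side"); p,dp=snap("top")
P,m=near("side",ds,(.4835,-.301),.045,.064,.078); print(len(P),fitc(P))
cv2.imwrite("pics/c1.png",np.hstack([cv2.resize(s[140:260,320:460],(420,360)),cv2.resize(p[180:300,350:490],(420,360))])[:,:800,::-1])
print(r.get_state()["tool_pos"])
```

```text
79 (np.float64(0.4826254986233724), np.float64(-0.30050190118153386), np.float64(0.030601906096401787))
[ 0.4841323  -0.30301372  0.09911689]
```

View pics/c1.png

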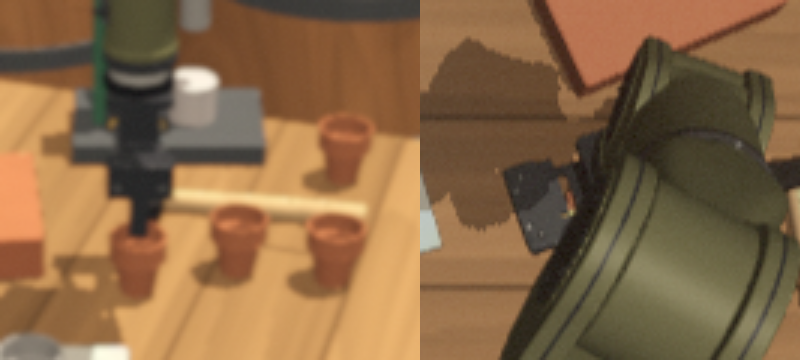

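The crop shows the near finger at about (145,215), in line with the leftmost cup's centre at (138,240), and nothing between. Descending to tip height 50 mm and closing.

>>> step_arm --increments '[[[0, 0.1, -1], [0, 0, 0]], [[0, 0, -1], [0, 0, 0]], [[0, 0, -1], [0, 0, 0]], [[0, 0, -1], [0, 0, 0]], [[0, 0, -0.8], [0, 0, 0]], [[0, 0, 0], [0, 0, 0]], [[0, 0, 0], [0, 0, 0]], [[0, 0, 0], [0, 0, 0]], [[0, 0, 0], [0, 0, 0]], [[0, 0, 0], [0, 0, 0]]]'

```text
clock: 3.2
tool_pos: [0.484, -0.302, 0.0511]
eef_rot: [0.988, 0.155, 0.0, 0.0]
contact_force: [0.1, 0.6, 0.2]
opening: 0.999
finger_force: 0.0
```

>>> step_arm --increments '[[[0, 0, 0], [0, 0, 0]], [[0, 0, 0], [0, 0, 0]], [[0, 0, 0], [0, 0, 0]], [[0, 0, 0], [0, 0, 0]], [[0, 0, 0], [0, 0, 0]], [[0, 0, 0], [0, 0, 0]], [[0, 0, 0], [0, 0, 0]], [[0, 0, 0], [0, 0, 0]], [[0, 0, 0], [0, 0, 0]], [[0, 0, 0], [0, 0, 0]]]' --fingers 0 --grip_force 12

```text
clock: 4.2
tool_pos: [0.4839, -0.3021, 0.0508]
eef_rot: [0.988, 0.155, 0.0, 0.0]
contact_force: [-0.3, -0.5, 1.6]
opening: 0.72
finger_force: 12.0
```

Opening 0.72 × 88 mm = 63 mm, so the cup is held by the collar. Lift and carry it over the steel cup.

>>> step_arm --increments '[[[0, 0, 1], [0, 0, 0]], [[0, 0, 3], [0, 0, 0]], [[0, 0, 3], [0, 0, 0]], [[0, 0, 3], [0, 0, 0]], [[0, 0, 3], [0, 0, 0]], [[0.2, 2, 0], [0, 0, 0]], [[0.3, 3, 0], [0, 0, 0]], [[0.3, 3, 0], [0, 0, 0]], [[0.3, 3, 0], [0, 0, 0]], [[0.3, 3, 0], [0, 0, 0]]]'

```text
clock: 5.2
tool_pos: [0.4972, -0.1603, 0.1811]
eef_rot: [0.988, 0.155, -0.0, -0.0]
contact_force: [1.3, -0.6, -1.2]
opening: 0.717
finger_force: 12.0
```

>>> step_arm --increments '[[[0.3, 3, 0], [0, 0, 0]], [[0.3, 3, 0], [0, 0, 0]], [[0.3, 3, 0], [0, 0, 0]], [[0.3, 3, 0], [0, 0, 0]], [[0.1, 1, 0], [0, 0, 0]], [[0, 0, 0], [0, 0, 0]], [[0, 0, 0], [0, 0, 0]], [[0, 0, 0], [0, 0, 0]], [[0, 0, 0], [0, 0, 0]], [[0, 0, 0], [0, 0, 0]]]'

```text
clock: 6.2
tool_pos: [0.5107, -0.033, 0.1807]
eef_rot: [0.988, 0.154, -0.0, 0.0]
contact_force: [-0.2, -0.8, -0.5]
opening: 0.722
finger_force: 12.0
```

```bash
cat > look.py <<'E'
from h import *
import sys
s,ds=snap("side"); p,dp=snap("top")
st=r.get_state(); T=st["tool_pos"]; print(st["clock"],T.round(4),st["contact_force"].round(1),st["opening"].round(3))
for n,d in(("side",ds),("top",dp)):
    for nm,c,z in(("steel",(.51,-.031),.09),("copper",T[:2],T[2]+.02)):
        P,m=near(n,d,c,.04,z-.006,z+.007)
        img=s if n=="side" else p
        hs=cv2.cvtColor(img,cv2.COLOR_RGB2HSV)[m]
        if nm=="copper": P=P[(hs[:,1]>80)&(hs[:,0]<15)]
        else: P=P[hs[:,1]<80]
        print(n,nm,len(P),np.round(fitc(P),4) if len(P)>8 else"")
    X=cloud(n,d)
    hs=cv2.cvtColor(img,cv2.COLOR_RGB2HSV)
    m=(d>0)&(np.hypot(X[...,0]-T[0],X[...,1]-T[1])<.05)&(hs[...,1]>80)&(hs[...,0]<15)&(X[...,2]>.08)
    print(n,"copper z range",X[m][:,2].min().round(3) if m.any() else"",X[m][:,2].max().round(3) if m.any() else"",m.sum())
cv2.imwrite(f"pics/{sys.argv[1]}.png",np.hstack([cv2.resize(s[200:320,250:410],(400,300),interpolation=3),cv2.resize(p[170:290,220:380],(400,300),interpolation=3)])[:,:,::-1])
E
python3 look.py c2
```

```text
Traceback (most recent call last):
  File "look.py", line 4, in <module>
    st=r.get_state(); T=st["tool_pos"]; print(st["clock"],T.round(4),st["contact_force"].round(1),st["opening"].round(3))
                                                                                                  ^^^^^^^^^^^^^^^^^^^
AttributeError: 'float' object has no attribute 'round'
```

```bash
sed -i 's/st\["opening"\].round(3)/st["opening"]/' look.py; python3 look.py c2
```

```text
6.4 [ 0.5107 -0.0321  0.1807] [ 0.1 -0.2 -1.3] 0.7220442782307478
side steel 106 [ 0.5094 -0.03    0.0303]
side copper 32 [ 0.5076 -0.0272  0.0281]
side copper z range 0.088 0.661 404
top steel 0 
top copper 0 
top copper z range 0.517 0.551 2
```

View pics/c2.png

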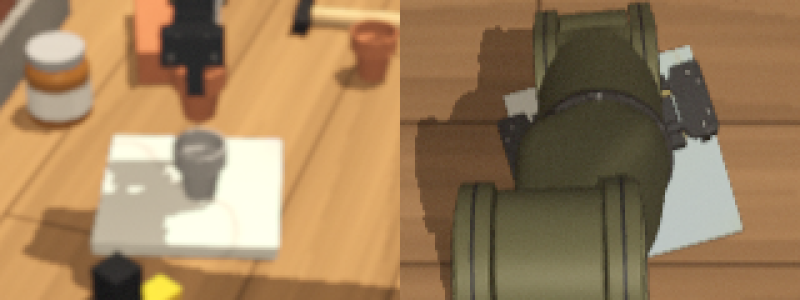

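The side crop shows copper (200,95) directly above steel (200,150), so they're aligned. Nudge y by 1 mm and lower most of the way.

>>> step_arm --increments '[[[0, 0.1, -1], [0, 0, 0]], [[0, 0, -1], [0, 0, 0]], [[0, 0, -1], [0, 0, 0]], [[0, 0, -0.8], [0, 0, 0]], [[0, 0, -0.8], [0, 0, 0]], [[0, 0, -0.6], [0, 0, 0]], [[0, 0, -0.6], [0, 0, 0]], [[0, 0, -0.6], [0, 0, 0]], [[0, 0, -0.6], [0, 0, 0]], [[0, 0, 0], [0, 0, 0]]]'

```text
clock: 7.4
tool_pos: [0.5103, -0.0309, 0.11]
eef_rot: [0.988, 0.155, -0.001, -0.0]
contact_force: [-0.6, 0.1, -1.7]
opening: 0.725
finger_force: 12.0
```

>>> step_arm --increments '[[[0, 0, -0.2], [0, 0, 0]], [[0, 0, -0.2], [0, 0, 0]], [[0, 0, -0.15], [0, 0, 0]], [[0, 0, -0.15], [0, 0, 0]], [[0, 0, -0.1], [0, 0, 0]], [[0, 0, -0.1], [0, 0, 0]], [[0, 0, -0.1], [0, 0, 0]], [[0, 0, 0], [0, 0, 0]], [[0, 0, 0], [0, 0, 0]], [[0, 0, 0], [0, 0, 0]]]'

```text
clock: 8.4
tool_pos: [0.5108, -0.0309, 0.1008]
eef_rot: [0.988, 0.155, 0.0, 0.0]
contact_force: [0.1, -0.0, -1.3]
opening: 0.724
finger_force: 12.0
```

```bash
python3 look.py c3
```

```text
8.5 [ 0.5108 -0.0309  0.1008] [ 0.4  0.1 -1.9] 0.7196810375359893
side steel 61 [ 0.5095 -0.0287  0.0289]
side copper 29 [ 0.5064 -0.0212  0.0254]
side copper z range 0.088 0.651 277
top steel 0 
top copper 0 
top copper z range 0.445 0.482 3
```

No contact yet; force still shows just the cup's weight. Ease down the last 3 mm.

>>> step_arm --increments '[[[0, 0, -0.05], [0, 0, 0]], [[0, 0, -0.05], [0, 0, 0]], [[0, 0, -0.05], [0, 0, 0]], [[0, 0, -0.05], [0, 0, 0]], [[0, 0, -0.05], [0, 0, 0]], [[0, 0, 0], [0, 0, 0]], [[0, 0, 0], [0, 0, 0]], [[0, 0, 0], [0, 0, 0]], [[0, 0, 0], [0, 0, 0]], [[0, 0, 0], [0, 0, 0]]]'

```text
clock: 9.5
tool_pos: [0.5108, -0.0309, 0.0983]
eef_rot: [0.988, 0.155, 0.0, 0.0]
contact_force: [0.0, -0.1, -0.6]
opening: 0.723
finger_force: 12.0
```

>>> step_arm --increments '[[[0, 0, -0.05], [0, 0, 0]], [[0, 0, -0.05], [0, 0, 0]], [[0, 0, 0], [0, 0, 0]], [[0, 0, 0], [0, 0, 0]], [[0, 0, 0], [0, 0, 0]], [[0, 0, 0], [0, 0, 0]], [[0, 0, 0], [0, 0, 0]], [[0, 0, 0], [0, 0, 0]], [[0, 0, 0], [0, 0, 0]], [[0, 0, 0], [0, 0, 0]]]'

```text
clock: 10.5
tool_pos: [0.511, -0.0307, 0.0978]
eef_rot: [0.988, 0.155, 0.0, 0.0]
contact_force: [-0.7, -0.3, 5.2]
opening: 0.723
finger_force: 12.0
```

Contact at the expected height of 0.098, pressing about 5 N. Back up 0.5 mm to relax, then release.

>>> step_arm --increments '[[[0, 0, 0.05], [0, 0, 0]], [[0, 0, 0], [0, 0, 0]], [[0, 0, 0], [0, 0, 0]], [[0, 0, 0], [0, 0, 0]], [[0, 0, 0], [0, 0, 0]], [[0, 0, 0], [0, 0, 0]], [[0, 0, 0], [0, 0, 0]], [[0, 0, 0], [0, 0, 0]], [[0, 0, 0], [0, 0, 0]], [[0, 0, 0], [0, 0, 0]]]' --fingers 0.97

```text
clock: 11.5
tool_pos: [0.5108, -0.0309, 0.0978]
eef_rot: [0.988, 0.155, 0.0, 0.0]
contact_force: [-0.2, -0.1, -0.5]
opening: 0.968
finger_force: 0.0
```

>>> step_arm --increments '[[[0, 0, 1], [0, 0, 0]], [[0, 0, 1], [0, 0, 0]], [[0, 0, 1.5], [0, 0, 0]], [[0, 0, 3], [0, 0, 0]], [[0, 0, 4], [0, 0, 0]], [[-0.4, 3, 4], [0, 0, 8]], [[-0.5, 4, 3], [0, 0, 8]], [[-0.5, 4, 0], [0, 0, 8]], [[-0.5, 4, 0], [0, 0, 8]], [[-0.5, 4, 0], [0, 0, 8]]]'

```text
clock: 12.5
tool_pos: [0.4865, 0.1602, 0.2741]
eef_rot: [0.874, 0.486, 0.001, 0.0]
contact_force: [-0.2, 0.5, -0.6]
opening: 0.964
finger_force: 0.0
```

```bash
cat > look2.py <<'E'
from h import *
st=r.get_state(); print(st["clock"],st["tool_pos"].round(4),st["q"].round(2))
for n in("side","top"):
    p,d=snap(n,"s_"+n); hs=cv2.cvtColor(p,cv2.COLOR_RGB2HSV); X=cloud(n,d)
    for z in(.117,.09):
        P,m=near(n,d,(.51,-.031),.045,z-.006,z+.007)
        print(n,z,len(P),np.round(fitc(P),4) if len(P)>8 else"",P[:,2].max().round(4) if len(P) else "", np.percentile(hs[m],50,axis=0) if len(P) else"")
    P,m=near(n,d,(.464,.311),.04,.183,.2)
    if len(P)>20: print(n,"grip",len(P),cv2.minAreaRect((P[:,:2]*1000).astype(np.float32)))
E
python3 look2.py; python3 -c "
import cv2,numpy as np
s=cv2.imread('pics/s_side.png');p=cv2.imread('pics/s_top.png')
cv2.imwrite('pics/c4.png',np.hstack([cv2.resize(s[200:350,230:430],(400,300)),cv2.resize(p[170:290,220:380],(400,300))]))"
```

```text
12.5 [0.4865 0.1602 0.2741] [-0.23  0.5  -0.27  1.86  0.18  0.81 -1.15]
side 0.117 87 [ 0.5091 -0.0295  0.0306] 0.1213 [ 11. 157. 175.]
side 0.09 149 [ 0.5097 -0.0288  0.0288] 0.0969 [ 11. 149. 157.]
side grip 210 ((464.1065979003906, 311.2435607910156), (41.13154983520508, 37.69136428833008), 69.7975845336914)
top 0.117 94 [ 0.511  -0.032   0.0303] 0.1235 [ 12.  120.  169.5]
top 0.09 143 [ 0.5097 -0.0322  0.0266] 0.0969 [ 11. 126. 135.]
top grip 224 ((466.4793395996094, 309.4109802246094), (36.24340057373047, 35.92387771606445), 68.26094818115234)
```

View pics/c4.png

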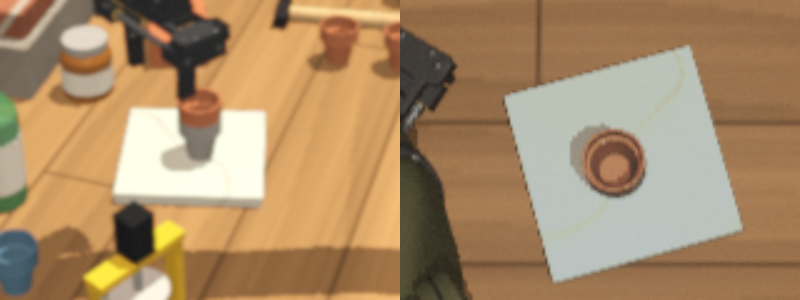

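Nested upright: the rim stands at z≈0.12, centred at (0.510,-0.031), with copper (200,105) above steel (200,140) in the side crop. The gauge is at (0.465,0.311) with its beam axis at 66°. Next I go over the grip and turn +8°, so the fingers close across the beam.

>>> step_arm --increments '[[[-0.45, 3, 0], [0, 0, 4]], [[-0.45, 3, 0], [0, 0, 4]], [[-0.45, 3, 0], [0, 0, 0]], [[-0.4, 3, 0], [0, 0, 0]], [[-0.4, 3.1, -1], [0, 0, 0]], [[0, 0, -2], [0, 0, 0]], [[0, 0, -2], [0, 0, 0]], [[0, 0, 0], [0, 0, 0]], [[0, 0, 0], [0, 0, 0]], [[0, 0, 0], [0, 0, 0]]]' --fingers 1

```text
clock: 13.6
tool_pos: [0.4661, 0.3098, 0.2238]
eef_rot: [0.84, 0.543, 0.001, 0.0]
contact_force: [-0.0, 0.0, 0.4]
opening: 1.0
finger_force: 0.0
```

Run:
```python
from h import *
st=r.get_state(); print(st["clock"],st["tool_pos"].round(4),st["eef_rot"].round(3),st["q"].round(2))
s,d=snap("side","s5"); p,_=snap("top","t5")
P,m=near("side",d,(.464,.311),.05,.14,.2); hs=cv2.cvtColor(s,cv2.COLOR_RGB2HSV)
cv2.imwrite("pics/c5.png",np.hstack([cv2.resize(s[250:400,210:410],(400,300)),cv2.resize(p[170:320,90:290],(400,300))])[:,:,::-1])
```

```text
13.6 [0.4661 0.3098 0.2238] [0.84  0.543 0.001 0.   ] [-0.5   0.63 -0.28  1.78  0.24  0.76 -1.32]
```

View pics/c5.png

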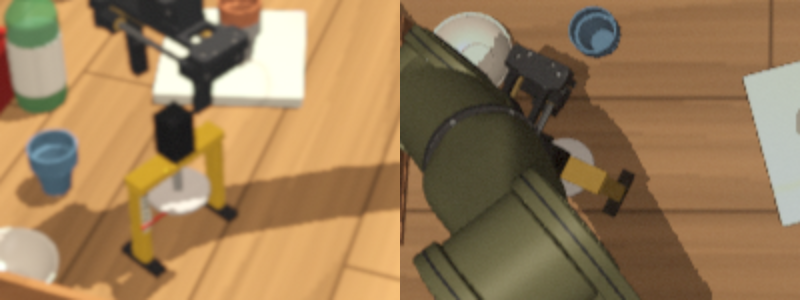

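The open fingers at (140,55) and (205,95) straddle the grip block at (175,130) in the side crop. Nothing else is near. Descend and grip.

>>> step_arm --increments '[[[-0.1, 0.1, -1], [0, 0, 0]], [[0, 0, -1.2], [0, 0, 0]], [[0, 0, -1.2], [0, 0, 0]], [[0, 0, -1.2], [0, 0, 0]], [[0, 0, -1.2], [0, 0, 0]], [[0, 0, -0.8], [0, 0, 0]], [[0, 0, -0.5], [0, 0, 0]], [[0, 0, 0], [0, 0, 0]], [[0, 0, 0], [0, 0, 0]], [[0, 0, 0], [0, 0, 0]]]'

```text
clock: 14.7
tool_pos: [0.4646, 0.3111, 0.1519]
eef_rot: [0.839, 0.544, 0.001, -0.0]
contact_force: [-0.2, 0.4, 0.6]
opening: 1.002
finger_force: 0.0
```

>>> step_arm --increments '[[[0, 0, 0], [0, 0, 0]], [[0, 0, 0], [0, 0, 0]], [[0, 0, 0], [0, 0, 0]], [[0, 0, 0], [0, 0, 0]], [[0, 0, 0], [0, 0, 0]], [[0, 0, 0], [0, 0, 0]], [[0, 0, 0], [0, 0, 0]], [[0, 0, 0], [0, 0, 0]], [[0, 0, 0], [0, 0, 0]], [[0, 0, 0], [0, 0, 0]]]' --fingers 0 --grip_force 35

```text
clock: 15.7
tool_pos: [0.4645, 0.3107, 0.1515]
eef_rot: [0.839, 0.544, 0.0, 0.0]
contact_force: [1.6, 0.3, 0.5]
opening: 0.404
finger_force: 35.0
```

Block gripped at 35.6 mm. Lift gently.

>>> step_arm --increments '[[[0, 0, 0.3], [0, 0, 0]], [[0, 0, 0.7], [0, 0, 0]], [[0, 0, 1.5], [0, 0, 0]], [[0, 0, 2], [0, 0, 0]], [[0, 0, 2.5], [0, 0, 0]], [[0, 0, 2.5], [0, 0, 0]], [[0, 0, 2.5], [0, 0, 0]], [[0, 0, 2], [0, 0, 0]], [[0, 0, 1], [0, 0, 0]], [[0, 0, 0.5], [0, 0, 0]]]'

```text
clock: 16.7
tool_pos: [0.4639, 0.3107, 0.3069]
eef_rot: [0.839, 0.544, -0.0, 0.0]
contact_force: [-0.1, 0.3, -9.0]
opening: 0.406
finger_force: 35.0
```

>>> step_arm --increments '[[[0.1, -0.7, 0], [0, 0, 0]], [[0.2, -1.5, 0], [0, 0, 0]], [[0.3, -2, 0], [0, 0, 0]], [[0.3, -2, 0], [0, 0, 0]], [[0.3, -2, 0], [0, 0, 0]], [[0.3, -2, 0], [0, 0, 0]], [[0.3, -2, 0], [0, 0, 0]], [[0.3, -2, 0], [0, 0, 0]], [[0.3, -2, 0], [0, 0, 0]], [[0.2, -2, 0], [0, 0, 0]]]'

```text
clock: 17.7
tool_pos: [0.4896, 0.1258, 0.3054]
eef_rot: [0.84, 0.543, -0.002, 0.0]
contact_force: [0.4, -0.6, -7.6]
opening: 0.406
finger_force: 35.0
```

>>> step_arm --increments '[[[0.3, -2, 0], [0, 0, 0]], [[0.3, -2, 0], [0, 0, 0]], [[0.3, -2, 0], [0, 0, 0]], [[0.3, -2, 0], [0, 0, 0]], [[0.3, -2, 0], [0, 0, 0]], [[0.2, -2, 0], [0, 0, 0]], [[0.2, -1.5, 0], [0, 0, 0]], [[0.1, -0.5, 0], [0, 0, 0]], [[0, 0, 0], [0, 0, 0]], [[0, 0, 0], [0, 0, 0]]]'

```text
clock: 18.7
tool_pos: [0.5098, -0.0104, 0.3061]
eef_rot: [0.839, 0.544, -0.0, -0.001]
contact_force: [0.9, 0.1, -8.2]
opening: 0.404
finger_force: 35.0
```

```bash
cat > look3.py <<'E'
from h import *
import sys
st=r.get_state(); T=st["tool_pos"]; print(st["clock"],T.round(4),st["eef_rot"].round(4),st["contact_force"].round(1),st["moment"].round(2))
s,ds=snap("side"); p,dp=snap("top")
for n,d,img in(("side",ds,s),("top",dp,p)):
    hs=cv2.cvtColor(img,cv2.COLOR_RGB2HSV); X=cloud(n,d)
    ok=(d>0)&(np.hypot(X[...,0]-T[0],X[...,1]-T[1])<.11)
    y=ok&(hs[...,0]>20)&(hs[...,0]<33)&(hs[...,1]>140)
    zb=T[2]-.152+.132; m=y&(abs(X[...,2]-zb)<.004); 
    if m.sum()>20: print(n,"beam top",m.sum(),cv2.minAreaRect((X[m][:,:2]*1000).astype(np.float32)),"z",X[m][:,2].mean().round(4))
    if y.sum(): print(n,"yellow z",X[y][:,2].min().round(4),X[y][:,2].max().round(4))
    P,m=near(n,d,(.51,-.031),.04,.111,.125); c=(hs[m][:,0]<16)&(hs[m][:,1]>80); 
    if c.sum()>10: print(n,"copper rim",c.sum(),np.round(fitc(P[c]),4))
cv2.imwrite(f"pics/{sys.argv[1]}.png",np.hstack([cv2.resize(s[150:330,230:440],(420,360)),cv2.resize(p[150:310,220:390],(380,360))])[:,:,::-1])
E
python3 look3.py c6
```

```text
18.7 [ 0.5098 -0.0104  0.3061] [ 8.391e-01  5.440e-01 -1.000e-04 -6.000e-04] [ 0.9  0.1 -8.2] [ 0.08 -0.01  0.01]
side beam top 191 ((505.4996337890625, -6.065765380859375), (137.52297973632812, 32.200355529785156), 68.0525894165039) z 0.2866
side yellow z 0.168 0.3281
side copper rim 105 [ 0.5096 -0.0295  0.0303]
```

View pics/c6.png

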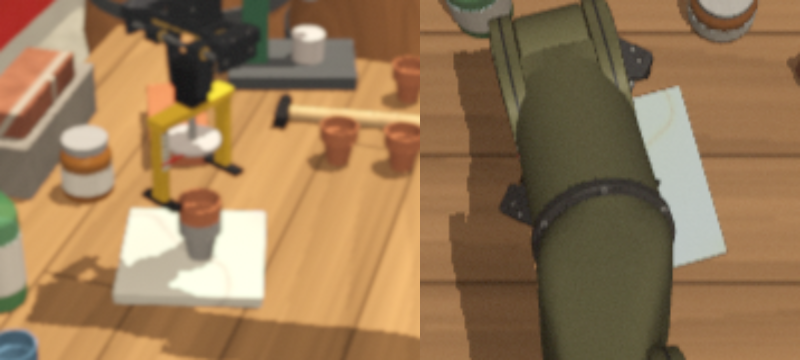

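The gauge is held level and upright; feet at (160,200) and (230,165) in the side crop clear the stack at (200,210). It still needs about -2 cm in y. Go there and lower halfway.

>>> step_arm --increments '[[[0.1, -0.55, 0], [0, 0, 0]], [[0, -0.7, 0], [0, 0, 0]], [[0, -0.6, 0], [0, 0, 0]], [[0, -0.2, 0], [0, 0, 0]], [[0, 0, -0.6], [0, 0, 0]], [[0, 0, -1.2], [0, 0, 0]], [[0, 0, -1.2], [0, 0, 0]], [[0, 0, -0.8], [0, 0, 0]], [[0, 0, -0.4], [0, 0, 0]], [[0, 0, 0], [0, 0, 0]]]'

```text
clock: 19.8
tool_pos: [0.5111, -0.0315, 0.264]
eef_rot: [0.839, 0.544, -0.0, -0.0]
contact_force: [-0.5, 0.2, -7.0]
opening: 0.404
finger_force: 35.0
```

```bash
python3 look3.py c7
python3 - <<'E'
from h import *
s,d=snap("side"); hs=cv2.cvtColor(s,cv2.COLOR_RGB2HSV); X=cloud("side",d); T=np.array([.511,-.031])
ok=(d>0)&(np.hypot(X[...,0]-T[0],X[...,1]-T[1])<.1)
y=ok&(hs[...,0]>20)&(hs[...,0]<33)&(hs[...,1]>140)&(X[...,2]<.2)&(X[...,2]>.12)
n,l,st,c=cv2.connectedComponentsWithStats(y.astype(np.uint8))
for i in range(1,n):
    if st[i,4]>30: print("leg",c[i].round(1),st[i,4],X[l==i].mean(0).round(4))
E
```

```text
19.8 [ 0.5111 -0.0315  0.264 ] [ 8.392e-01  5.438e-01 -4.000e-04 -3.000e-04] [-0.5  0.2 -7. ] [ 0.   -0.04  0.  ]
side beam top 179 ((508.0484313964844, -29.085403442382812), (138.9998321533203, 33.59664535522461), 68.59205627441406) z 0.2446
side yellow z 0.1275 0.2822
side copper rim 112 [ 0.5096 -0.0296  0.0301]
leg [343.6 228.1] 66 [ 0.4814 -0.0803  0.1659]
leg [312.6 248.4] 64 [0.5326 0.0326 0.1579]
```

View pics/c7.png

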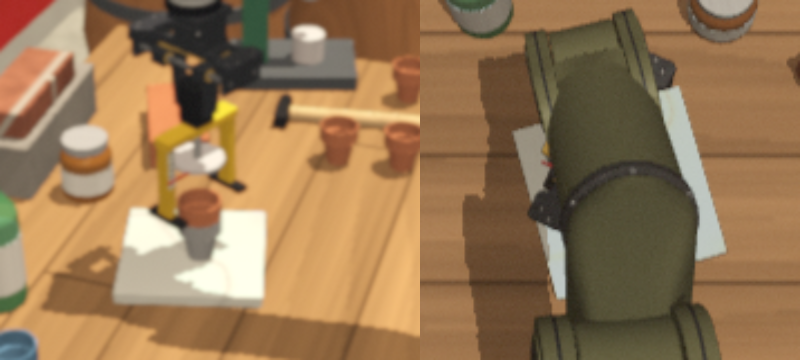

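The gauge centre matches the rim within about 2 mm in the side view, plate (197,157) above rim (200,200). Lower to just above the slab.

>>> step_arm --increments '[[[0, 0, -0.5], [0, 0, 0]], [[0, 0, -1], [0, 0, 0]], [[0, 0, -1], [0, 0, 0]], [[0, 0, -1], [0, 0, 0]], [[0, 0, -1], [0, 0, 0]], [[0, 0, -0.8], [0, 0, 0]], [[0, 0, -0.5], [0, 0, 0]], [[0, 0, -0.3], [0, 0, 0]], [[0, 0, -0.3], [0, 0, 0]], [[0, 0, -0.3], [0, 0, 0]]]'

```text
clock: 20.95
tool_pos: [0.5116, -0.0316, 0.1975]
eef_rot: [0.839, 0.544, 0.0, 0.0]
contact_force: [0.8, -0.3, -6.0]
opening: 0.406
finger_force: 35.0
```

>>> step_arm --increments '[[[0, 0, -0.2], [0, 0, 0]], [[0, 0, -0.2], [0, 0, 0]], [[0, 0, -0.2], [0, 0, 0]], [[0, 0, -0.2], [0, 0, 0]], [[0, 0, -0.2], [0, 0, 0]], [[0, 0, -0.2], [0, 0, 0]], [[0, 0, -0.2], [0, 0, 0]], [[0, 0, -0.1], [0, 0, 0]], [[0, 0, 0], [0, 0, 0]], [[0, 0, 0], [0, 0, 0]]]'

```text
clock: 21.95
tool_pos: [0.5114, -0.0317, 0.1825]
eef_rot: [0.839, 0.544, 0.0, 0.0]
contact_force: [0.3, -0.2, -5.9]
opening: 0.405
finger_force: 35.0
```

```bash
python3 look3.py c8
```

```text
21.95 [ 0.5114 -0.0317  0.1825] [8.393e-01 5.437e-01 1.000e-04 1.000e-04] [ 0.3 -0.2 -5.9] [-0.05 -0.2   0.  ]
side beam top 184 ((509.3207092285156, -29.30042266845703), (136.6672821044922, 32.38961410522461), 68.37178039550781) z 0.1629
side yellow z 0.045 0.253
side copper rim 18 [ 0.5062 -0.0166  0.021 ]
```

View pics/c8.png

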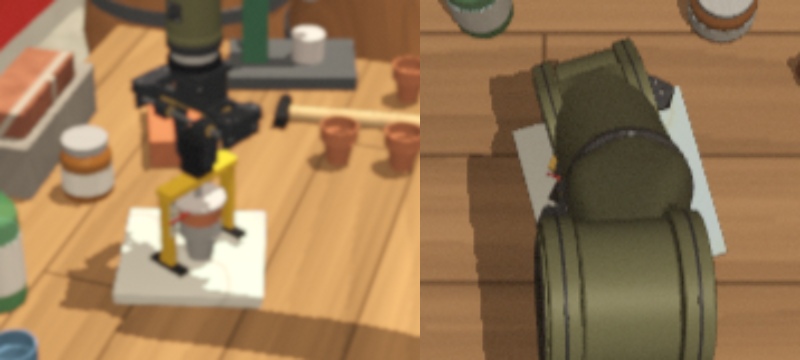

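The plate now rests on the copper rim at (200,200), and the feet at (170,265) and (233,232) are over the slab, about 11 mm up. Creep down.

>>> step_arm --increments '[[[0, 0, -0.15], [0, 0, 0]], [[0, 0, -0.15], [0, 0, 0]], [[0, 0, -0.15], [0, 0, 0]], [[0, 0, -0.15], [0, 0, 0]], [[0, 0, -0.1], [0, 0, 0]], [[0, 0, -0.1], [0, 0, 0]], [[0, 0, -0.1], [0, 0, 0]], [[0, 0, -0.05], [0, 0, 0]], [[0, 0, 0], [0, 0, 0]], [[0, 0, 0], [0, 0, 0]]]'

```text
clock: 23.05
tool_pos: [0.5114, -0.0317, 0.173]
eef_rot: [0.839, 0.544, 0.0, 0.0]
contact_force: [1.0, 0.3, -5.3]
opening: 0.407
finger_force: 35.0
```

>>> step_arm --increments '[[[0, 0, -0.04], [0, 0, 0]], [[0, 0, -0.04], [0, 0, 0]], [[0, 0, -0.02], [0, 0, 0]], [[0, 0, 0], [0, 0, 0]], [[0, 0, 0], [0, 0, 0]], [[0, 0, 0], [0, 0, 0]], [[0, 0, 0], [0, 0, 0]], [[0, 0, 0], [0, 0, 0]], [[0, 0, 0], [0, 0, 0]], [[0, 0, 0], [0, 0, 0]]]'

```text
clock: 24.05
tool_pos: [0.5113, -0.0317, 0.172]
eef_rot: [0.839, 0.544, 0.0, 0.0]
contact_force: [-0.0, 0.3, -5.1]
opening: 0.407
finger_force: 35.0
```

>>> step_arm --increments '[[[0, 0, -0.04], [0, 0, 0]], [[0, 0, -0.03], [0, 0, 0]], [[0, 0, 0], [0, 0, 0]], [[0, 0, 0], [0, 0, 0]], [[0, 0, 0], [0, 0, 0]], [[0, 0, 0], [0, 0, 0]], [[0, 0, 0], [0, 0, 0]], [[0, 0, 0], [0, 0, 0]], [[0, 0, 0], [0, 0, 0]], [[0, 0, 0], [0, 0, 0]]]'

```text
clock: 25.05
tool_pos: [0.5115, -0.0316, 0.1714]
eef_rot: [0.839, 0.544, 0.0, 0.0]
contact_force: [0.9, 0.2, 1.8]
opening: 0.405
finger_force: 35.0
```

The feet took the load at the expected height (0.1714). Release and go straight up.

>>> step_arm --increments '[[[0, 0, 0], [0, 0, 0]], [[0, 0, 0], [0, 0, 0]], [[0, 0, 0], [0, 0, 0]], [[0, 0, 0], [0, 0, 0]], [[0, 0, 0], [0, 0, 0]], [[0, 0, 0], [0, 0, 0]], [[0, 0, 0], [0, 0, 0]], [[0, 0, 0], [0, 0, 0]], [[0, 0, 0], [0, 0, 0]], [[0, 0, 0], [0, 0, 0]]]' --fingers 0.95

```text
clock: 26.05
tool_pos: [0.5113, -0.0317, 0.1712]
eef_rot: [0.839, 0.544, 0.0, 0.0]
contact_force: [0.2, 1.2, -0.3]
opening: 0.95
finger_force: 0.0
```

>>> step_arm --increments '[[[0, 0, 0.5], [0, 0, 0]], [[0, 0, 1], [0, 0, 0]], [[0, 0, 2], [0, 0, 0]], [[0, 0, 3], [0, 0, 0]], [[0, 0, 3], [0, 0, 0]], [[0, -3, 1], [0, 0, 0]], [[0, -4, 0], [0, 0, 0]], [[0, -4, 0], [0, 0, 0]], [[0, -4, 0], [0, 0, 0]], [[0, -4, 0], [0, 0, 0]]]'

```text
clock: 27.05
tool_pos: [0.5112, -0.2233, 0.2774]
eef_rot: [0.839, 0.544, 0.0, 0.0]
contact_force: [0.9, 0.3, -0.3]
opening: 0.95
finger_force: 0.0
```

Run:
```python
from h import *
print(r.get_state()["clock"],r.get_state()["tool_pos"])
s,ds=snap("side"); p,dp=snap("top")
for n,d,img in(("side",ds,s),("top",dp,p)):
    hs=cv2.cvtColor(img,cv2.COLOR_RGB2HSV); X=cloud(n,d)
    ok=(d>0)&(np.hypot(X[...,0]-.511,X[...,1]+.031)<.11)
    y=ok&(hs[...,0]>20)&(hs[...,0]<33)&(hs[...,1]>140)
    m=y&(abs(X[...,2]-.152)<.004); print(n,"beam",m.sum(),cv2.minAreaRect((X[m][:,:2]*1000).astype(np.float32)) if m.sum()>9 else"",X[m][:,2].mean())
    P,m=near(n,d,(.511,-.031),.05,.203,.222); print(n,"grip",len(P),cv2.minAreaRect((P[:,:2]*1000).astype(np.float32)) if len(P)>9 else"",P[:,2].mean() if len(P) else"")
cv2.imwrite("pics/c9.png",np.hstack([cv2.resize(s[180:330,240:415],(420,360),interpolation=3),cv2.resize(p[150:310,220:390],(380,360),interpolation=3)])[:,:,::-1])
```

```text
27.05 [ 0.51115706 -0.22326606  0.27739181]
side beam 189 ((511.73760986328125, -28.260581970214844), (135.115966796875, 33.39216995239258), 66.61271667480469) 0.15225633157957366
side grip 135 ((510.3833312988281, -27.54297637939453), (41.09971618652344, 40.41606903076172), 62.1175651550293) 0.2106604762732808
top beam 16 ((519.1227416992188, 3.00927734375), (23.93738555908203, 32.767330169677734), 26.965232849121094) 0.1512825793735844
top grip 235 ((513.2410888671875, -32.18317794799805), (36.5476188659668, 36.30464172363281), 65.95008850097656) 0.2113454448519147
```

View pics/c9.png

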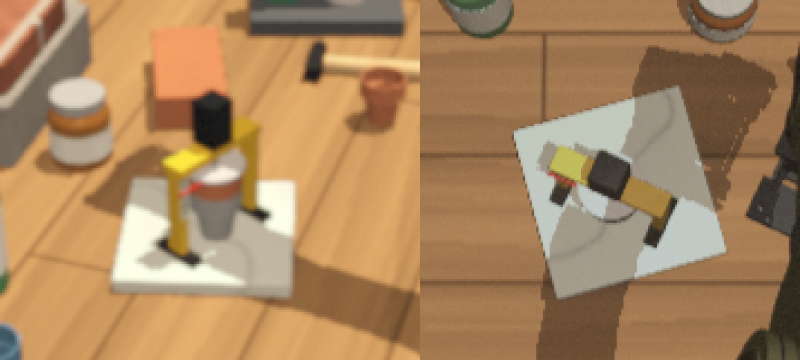

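The gauge stands flat and upright on the slab, block top at 0.211 m against 0.212 expected. It is centred over the stack within about 2 mm, with its plate on the copper rim, and the gripper is clear. Handing in.

```bash
python3 -c "
from plant import r
print(r.finish_job())"
```

```text
the job is handed in; nothing more can be done
None
```

The copper cup is nested upright in the steel cup, the gauge stands on the slab with its plate on the copper rim (centred within about 2 mm), and the job was handed in at about 27 s; the judge's result was not shown.

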